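# Lay out the film-loading kit in its fitted holders

### The arm

A 7-joint arm with a two-finger parallel gripper is mounted at the origin on the work surface; the furniture and walls round the work are solid. World frame = base frame: x ahead of the robot, y to its left, z up, the work surface at z = 0. Lengths are in m, angles in rad, forces in N, time in s.
With the tool pointing down it reaches from about 0.375 to 0.925 m from the base axis. Payload 3.1 kg.
Tool frame: the origin (TCP) lies between the finger pads; the fingertips stand 19 mm ahead of it and the grasp point (between the pads) is the TCP; z points along the fingers, y is the line along which they close (so a half turn about z gives the same grasp; the last joint's range is limited). The gripper opens to 85 mm and grips with 20 to 120 N. Pads are 22 mm wide; open, the fingers measure 114 mm over their backs; the gripper's body (76 mm by 85 mm) begins 54 mm behind the grasp point. The pads swing forward as they close: fully open they stand 13 mm farther back than shut.
Start: joints at [-1.2, 0.383, 0.044, 1.598, -0.018, 1.161, -0.05], TCP at [0.294, 0.58, 0.25] pointing down, gripper open.
Joint ranges: [-2.61, 2.61], [-0.41, 2.15], [-1.48, 1.57], [0, 2.5], [-1.57, 4.71], [0.05, 1.97], [-2.85, 2.85]. Speed limits (rad/s): [2.79, 2.79, 3.14, 3.14, 3.14, 3.14, 3.14].

### API

Orientations are given as a unit quaternion [x, y, z, w].
In Python, from bench import move_ptp, movel, move_j, move_gripper, pause, inverse_kinematics, read_camera, camera_params, MotionError, sign_off, look_for, tip_of, read_time_s, read_qpos, read_joint_vel, read_effort, read_eef_pos, read_tcp_rot, read_ft_force, read_ft_torque, read_finger_gap, read_grasp_force gives the robot as it stands. Calls block until the motion is done:
- move_ptp(position, orientation): joint-space move of the TCP to a pose.
- movel(position, orientation=None, speed=0.15): straight line of the TCP; orientation=None keeps the orientation; speed is the mean speed in m/s.
- move_j(angles): joint-space move.
- move_gripper(opening, effort=None): finger opening in m; effort is the grip in N (None keeps the last); returns when the fingers have stopped.
- pause(seconds).
- inverse_kinematics(position, orientation): joint angles nearest the present ones, or None.
- read_camera(name): name is "side" or "top" or "wrist"; returns the picture (480x640x3 uint8, red, green, blue); there is no depth.
- camera_params(name): a dict with "K" (3x3 intrinsics, pixels), "camera_from_world" (4x4, takes a point from world to camera coordinates). Camera axes: x right, y down, z forward; pixel columns grow to the right and rows downward; lengths in m; the calibration is good to about 2 mm. The wrist camera is an equidistant fisheye: a pixel r from the principal point sees the ray r / f radians off the axis. A picture is of the moment at which its call begins: read the wrist's pose just before it. camera_params takes no time and is no camera call; for the wrist camera it gives the pose at the moment of the call.
A pose or a line that the arm cannot do raises MotionError and nothing moves.
- sign_off(): hands the job in; it is judged then, once.
Trained networks look in the newest picture that a camera, given by its name, has taken for a name from the list of things; names that differ only in an ending like _2 or _b are one class to them, and where a whole thing is asked for, a point or a joint stands for the part that bears it (a point fixed in the world has none). Each returns a list of dicts, best first, with "confidence" (0 to 1); they miss things now and then, are a little off and sometimes report something else, mostly with a low value. They report only what shows in the picture. A call takes as long as a camera call.
- look_for(camera, name): "at" ([column, row] in pixels, amid what is visible of it).
- tip_of(camera, name): "at" ([column, row] in pixels: a listed point, or the origin of a listed thing).
Readings, each from a call of its own:
- read_time_s(): time.
- read_qpos(): joint angles.
- read_joint_vel(): joint speeds.
- read_effort(): joint torques, N m.
- read_eef_pos(): TCP position.
- read_tcp_rot(): TCP orientation.
- read_ft_force(): force on the tool from outside, world axes, zero at the start.
- read_ft_torque(): the same for the moment, N m.
- read_finger_gap(): finger opening in m.
- read_grasp_force(): force on a finger pad.
Only numpy, scipy, OpenCV 4.12 (cv2) and the standard library are available. Lean on these libraries where they do the work, as an engineer would, in place of code of your own. Each camera call takes 0.05 s, during which the arm holds its last target. There are 200 camera calls.

### The job

Before the lights go out for loading film, lay out the kit so that each piece can be found in the dark: stand the film tank, the film cassette and the timer upright, and lay the film clip, each in the grey holder whose recess fits it, sitting down fully on the holder's floor, and let go of them. The loupe and the empty film reel standing among them are not part of the kit: leave them standing where they are.

Things in the scene. Friction and masses are not known exactly. Their poses are not given: they have to be found in the camera images.
- film_tank: the small stainless film tank with a push-on lid (lid and cap do not come off here), standing upright on the open worktop in front of the robot: body 68 mm in diameter, lid 70 mm in diameter from 71 to 79 mm height, and on top of it a round cap 28 mm in diameter from 80 to 91 mm height; about 0.25 kg. It can be lifted by the cap. Origin: centre of its underside, z up along its axis. (Other tanks stand on the worktop farther than 0.9 m away; they are fixed and not meant.)
- film_cassette: the grey 35 mm film cassette with black ends standing on end, 25 mm in diameter (28 mm along its y axis, over the felt lip), body 44 mm tall, 51 mm with its spool end; about 22 g. Origin: on its underside, 2 mm from the barrel's axis (the axis is at y = +2 mm); z up.
- timer: the small white countdown timer with a display, standing on its foot: 44 mm front to back (its x axis, foot included), 66 mm wide (its y axis), 69 mm tall; about 0.12 kg. Its housing is a slab about 18 mm thick that leans back by 14 degrees, with flat vertical sides 66 mm apart, so it is best gripped across its width (along y): at 45 mm height the slab's middle lies at x = -4 mm. Origin: centre of its footprint at worktop height; the display faces -x.
- film_clip: the plain light-coloured film clip lying on its side: 68 mm long (its y axis), 19 mm high, seen from above a narrow V 20 mm wide at the +y end, 12 mm wide at its middle, 4 mm wide at the -y end, symmetrical about its y axis; about 22 g. It can be gripped across its x axis at the middle. Origin: centre of its underside.
- loupe: the black focusing loupe, a barrel 46 mm in diameter and 58 mm tall, standing upright: a bystander, to be left alone. Origin: centre of its underside.
- reel: the empty open wire film reel, 66 mm in diameter and 40 mm tall, standing upright within 0.75 m of the robot (others, fixed, stand farther off): a bystander, to be left alone. Origin: centre of its underside.
- tank_holder_floor (a point): the largest round grey holder, a low dish fixed to the worktop with a dark round mat inside: recess 84 mm in diameter, wall 4 mm thick, rim 14 mm above the worktop. The point is the centre of the recess's floor, 4 mm above the worktop; z up.
- cassette_holder_floor (a point): the small round grey holder, fixed to the worktop, dark mat inside: recess 43 mm in diameter, wall 4 mm thick, rim 16 mm above the worktop. The point is the centre of the recess's floor, 4 mm above the worktop; z up.
- timer_holder_floor (a point): the wider of the two rectangular grey holders, fixed to the worktop, dark mat inside: recess 60 mm (its x axis) by 82 mm (its y axis), wall 4 mm thick, rim 12 mm above the worktop. The timer goes in with its width along the recess's long side, either way round. The point is the centre of the recess's floor, 4 mm above the worktop; z up.
- clip_holder_floor (a point): the narrower of the two rectangular grey holders, fixed to the worktop, dark mat inside: recess 36 mm (its x axis) by 84 mm (its y axis), wall 4 mm thick, rim 9 mm above the worktop. The clip goes in lengthwise, either way round. The point is the centre of the recess's floor, 4 mm above the worktop; z up.

How it is judged:
At the end, for the whole second after the job is handed in: Tank (within 11 mm of centre), cassette (13 mm), timer (14 mm, long way within 0.3 rad) and clip (14 mm, 0.4 rad) each rest on the floor of their own holder (within 3 mm, tilt under 0.1 rad), released and at rest; loupe and reel still stand within 30 mm of their places (horizontal distance between film_tank and tank_holder_floor below 0.011 m and z of film_tank in the frame of tank_holder_floor between -0.003 and 0.003 m and angle between each of film_tank, film_cassette, timer, film_clip's own z axis and vertical below 0.1 rad and linear speed of each of film_tank, film_cassette, timer, film_clip below 0.02 m/s and angular speed of each of film_tank, film_cassette, timer, film_clip below 0.2 rad/s and horizontal distance between film_cassette and cassette_holder_floor below 0.013 m and z of film_cassette in the frame of cassette_holder_floor between -0.003 and 0.003 m and horizontal distance between timer and timer_holder_floor below 0.014 m and z of timer in the frame of timer_holder_floor between -0.003 and 0.003 m and angle between the y axis of timer and the y axis of timer_holder_floor, either way round below 0.3 rad and horizontal distance between film_clip and clip_holder_floor below 0.014 m and z of film_clip in the frame of clip_holder_floor between -0.003 and 0.003 m and angle between the y axis of film_clip and the y axis of clip_holder_floor, either way round below 0.4 rad and distance of each of loupe, reel from where it was at the start of the episode below 0.03 m and angle between each of loupe, reel's own z axis and vertical below 0.15 rad); the robot touches nothing.
It fails at once if the loupe is pushed more than 30 mm from its place or knocked over (distance of loupe from where it was at the start of the episode above 0.03 m or angle between loupe's own z axis and vertical above 0.3 rad).
It fails at once if the reel is pushed more than 30 mm from its place or knocked over (distance of reel from where it was at the start of the episode above 0.03 m or angle between reel's own z axis and vertical above 0.3 rad).
It also fails if it takes over 125 s, if anything falls off the work surface, if the arm or the gripper's body presses on something with over 40 N, if the wrist force passes 120 N, or if a joint passes its speed limit or range.

## Working session

There is one attempt and no reset: what is moved stays moved. The work goes in short steps, each a Python script; the robot and the scene stay as the last script left them, time stands still between calls to the robot, and variables do not carry over. Pictures are saved under pics/ and viewed, at most 14 in all, crops included, and the job is handed in when it is done.

```bash
mkdir -p pics
cat > h.py <<'E'
import numpy as np, cv2
from bench import *
def snap(cam,fn):
    im=read_camera(cam); cv2.imwrite('pics/'+fn,cv2.cvtColor(im,cv2.COLOR_RGB2BGR)); return im
def ray(cam,px,P=None):
    P=P or camera_params(cam); K=np.array(P["K"]); T=np.array(P["camera_from_world"])
    a=(px[0]-K[0,2])/K[0,0]; b=(px[1]-K[1,2])/K[1,1]
    if cam=="wrist":
        r=np.hypot(a,b); s=np.sin(r)/r if r>1e-9 else 1; d=np.array([a*s,b*s,np.cos(r)])
    else: d=np.array([a,b,1.])
    R=T[:3,:3]; return -R.T@T[:3,3], R.T@d
def onz(cam,px,z,P=None):
    o,d=ray(cam,px,P); return o+d*(z-o[2])/d[2]
def proj(cam,p,P=None):
    P=P or camera_params(cam); K=np.array(P["K"]); T=np.array(P["camera_from_world"])
    c=T[:3,:3]@np.array(p)+T[:3,3]
    if cam=="wrist":
        rr=np.hypot(c[0],c[1]); th=np.arctan2(rr,c[2]); u=c[:2]/rr*th
    else: u=c[:2]/c[2]
    return np.array([K[0,0]*u[0]+K[0,2],K[1,1]*u[1]+K[1,2]])
E
python3 - <<'E'
from h import *
np.set_printoptions(precision=3,suppress=True)
for cam in("top","side"):
    snap(cam,cam+"0.png"); P=camera_params(cam); print(cam,ray(cam,(320,240),P))
    for n in "film_tank film_cassette timer film_clip loupe reel tank_holder_floor cassette_holder_floor timer_holder_floor clip_holder_floor".split():
        z=.004 if 'holder' in n else 0
        print(n,[(np.array(t["at"]).round(1),round(t["confidence"],2),onz(cam,t["at"],z)[:2]) for t in tip_of(cam,n)[:3]])
print(read_time_s(),read_tcp_rot())
E
```

```text
top (array([ 0.509, -0.182,  0.983]), array([ 0.071, -0.021, -0.998]))
film_tank [(array([209. , 313.4]), 0.87, array([0.447, 0.009]))]
film_cassette [(array([278.9, 315.9]), 0.62, array([ 0.439, -0.122])), (array([345.3, 311.9]), 0.36, array([ 0.443, -0.246]))]
timer [(array([223.1, 247.9]), 0.6, array([ 0.569, -0.019]))]
film_clip [(array([301.9, 191.5]), 0.61, array([ 0.673, -0.171]))]
loupe [(array([344.5, 315.5]), 0.94, array([ 0.437, -0.245]))]
reel [(array([415.2, 309. ]), 0.65, array([ 0.445, -0.377]))]
tank_holder_floor [(array([417.5, 245.9]), 0.56, array([ 0.563, -0.385]))]
cassette_holder_floor [(array([223.7, 248.5]), 0.54, array([ 0.568, -0.021]))]
timer_holder_floor [(array([237.3, 188. ]), 0.64, array([ 0.682, -0.048])), (array([210.6, 315.3]), 0.17, array([0.443, 0.005]))]
clip_holder_floor [(array([287.4, 253.4]), 0.61, array([ 0.555, -0.141]))]
side (array([0.055, 0.601, 0.404]), array([ 0.503, -0.776, -0.381]))
film_tank [(array([318.7, 321.5]), 0.89, array([0.44 , 0.011]))]
film_cassette [(array([373.2, 283.4]), 0.91, array([ 0.433, -0.124]))]
timer [(array([255.4, 291.2]), 0.75, array([ 0.562, -0.012]))]
film_clip [(array([265.1, 239.9]), 0.63, array([ 0.666, -0.171])), (array([352. , 234.7]), 0.6, array([ 0.554, -0.271]))]
loupe [(array([402.4, 252.3]), 0.74, array([ 0.447, -0.249]))]
reel []
tank_holder_floor [(array([378.7, 213.7]), 0.75, array([ 0.56 , -0.381])), (array([371.5, 283.7]), 0.68, array([ 0.431, -0.115]))]
cassette_holder_floor [(array([352.1, 235.6]), 0.69, array([ 0.547, -0.259]))]
timer_holder_floor [(array([207.3, 264.4]), 0.96, array([ 0.675, -0.037]))]
clip_holder_floor [(array([312.3, 259.2]), 0.91, array([ 0.55, -0.14]))]
1.1 [ 0.232  0.973 -0.    -0.   ]
```

Run:
```python
import cv2
a=cv2.imread('pics/top0.png')[150:350,170:470]; cv2.imwrite('pics/top0c.png',cv2.resize(a,None,fx=2.6,fy=2.6,interpolation=cv2.INTER_CUBIC))
a=cv2.imread('pics/side0.png')[150:390,160:460]; cv2.imwrite('pics/side0c.png',cv2.resize(a,None,fx=2.5,fy=2.5,interpolation=cv2.INTER_CUBIC))
```

```text
(no output)
```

View pics/top0c.png

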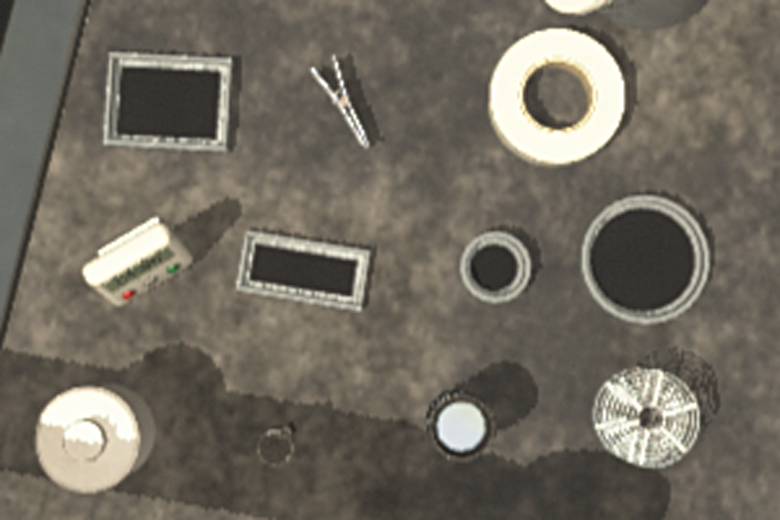

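View pics/side0c.png

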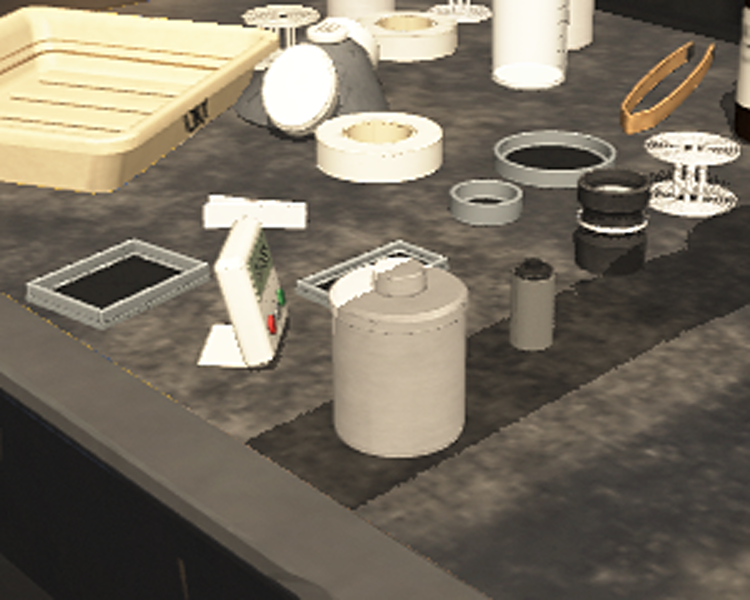

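The top crop shows the tank at lower left, the timer with its display facing lower right, the cassette, and the loupe. It also shows the reel on the right, the clip at crop (342,100), and the four holders. The side view agrees with this. Next I'll measure closer with the wrist camera.

```bash
cat >> h.py <<'E'
def quat(yaw):
    """tool down, closing line along world direction yaw (mod pi); picks the j7-friendly half turn"""
    best=None; q0=np.array(read_qpos())
    return [[np.cos(a/2),np.sin(a/2),0,0] for a in (yaw+np.pi/2,yaw-np.pi/2)]
def qpick(pos,yaw):
    c=[]
    for q in quat(yaw):
        s=inverse_kinematics(list(pos),q)
        if s is not None: c.append((abs(s[6]),q))
    return min(c,key=lambda t:t[0])[1]
E
python3 - <<'E'
from h import *
import pickle
np.set_printoptions(precision=4,suppress=True)
names="film_tank film_cassette timer film_clip loupe reel tank_holder_floor cassette_holder_floor timer_holder_floor clip_holder_floor".split()
for i,(x,y) in enumerate([(.50,-.08),(.50,-.26)]):
    p=[x,y,.36]; move_ptp(p,qpick(p,np.pi/2)); pause(.2)
    P=camera_params("wrist"); snap("wrist",f"w{i}.png"); pickle.dump(P,open(f"w{i}.pkl","wb"))
    print(read_time_s(),read_qpos(),ray("wrist",(320,240),P))
    for n in names:
        z=.004 if 'holder' in n else 0
        print(n,[(np.array(t["at"]).round(0),round(t["confidence"],2),onz("wrist",t["at"],z,P)[:2]) for t in tip_of("wrist",n)[:2]])
E
```

```text
3.8333 [-0.7963 -0.0048  0.8849  1.8278  0.0041  1.317  -1.4821] (array([ 0.5738, -0.0785,  0.4832]), array([-0.2951,  0.009 , -0.9554]))
film_tank [(array([261., 226.]), 0.75, array([0.4444, 0.0066]))]
film_cassette [(array([352., 236.]), 0.7, array([ 0.4302, -0.1172]))]
timer [(array([280., 133.]), 0.75, array([ 0.5693, -0.0224]))]
film_clip [(array([395.,  50.]), 0.9, array([ 0.6807, -0.1712]))]
loupe [(array([443., 225.]), 0.83, array([ 0.4468, -0.2448]))]
reel [(array([522., 230.]), 0.95, array([ 0.4404, -0.3761]))]
tank_holder_floor [(array([537., 148.]), 0.76, array([ 0.5628, -0.3851]))]
cassette_holder_floor [(array([467., 148.]), 0.69, array([ 0.5542, -0.2721]))]
timer_holder_floor [(array([294.,  47.]), 0.77, array([ 0.6817, -0.0408]))]
clip_holder_floor [(array([370., 142.]), 0.74, array([ 0.5577, -0.1379])), (array([356., 235.]), 0.69, array([ 0.4325, -0.1221]))]
5.3333 [-0.5371  0.2277  1.1028  1.7084 -0.2098  1.3348 -0.9617] (array([ 0.5746, -0.2567,  0.483 ]), array([-0.295 ,  0.0098, -0.9555]))
film_tank [(array([143., 230.]), 0.86, array([0.4395, 0.0085]))]
film_cassette [(array([225., 236.]), 0.76, array([ 0.4303, -0.1195]))]
timer [(array([153., 142.]), 0.58, array([ 0.5656, -0.0209]))]
film_clip [(array([259.,  53.]), 0.51, array([ 0.6766, -0.173 ]))]
loupe [(array([316., 225.]), 0.65, array([ 0.4472, -0.247 ]))]
reel [(array([411., 228.]), 0.88, array([ 0.4437, -0.3759]))]
tank_holder_floor []
cassette_holder_floor [(array([338., 146.]), 0.58, array([ 0.552 , -0.2749]))]
timer_holder_floor [(array([166.,  56.]), 0.59, array([ 0.6845, -0.0445])), (array([227., 239.]), 0.59, array([ 0.4278, -0.1235]))]
clip_holder_floor [(array([236., 147.]), 0.57, array([ 0.5529, -0.1415]))]
```

View pics/w0.png

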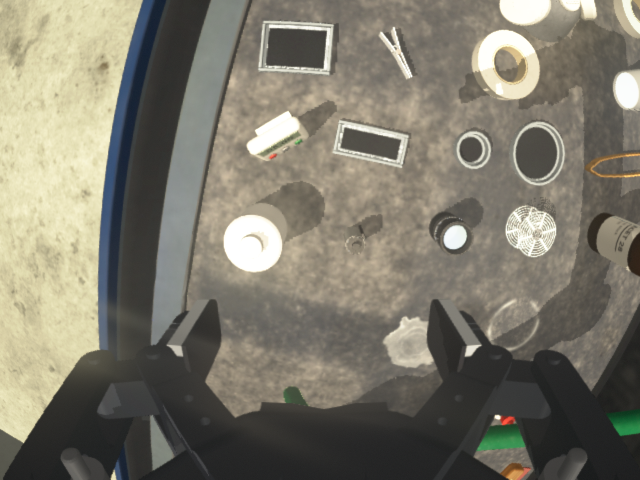

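View pics/w1.png

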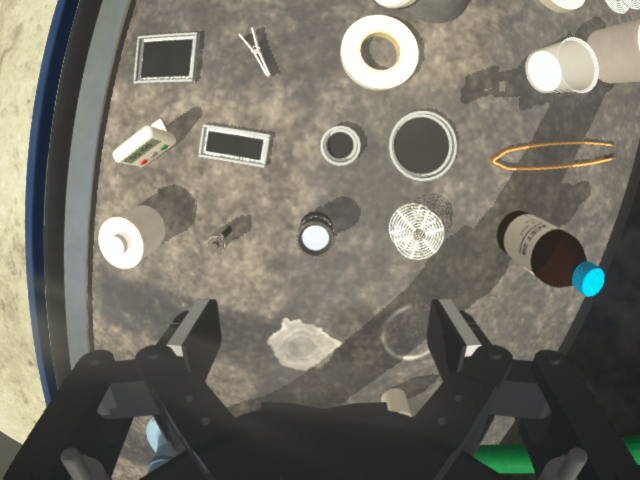

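The wrist views confirm everything: clip at w0 (398,52), timer (277,137), cassette (355,242), loupe (450,233), reel (530,231). Next I'll segment the mats and the white pieces to get precise poses.

Run:
```python
from h import *
import pickle
np.set_printoptions(precision=4,suppress=True)
src={'top':('top','top0.png',camera_params('top')),'w0':('wrist','w0.png',pickle.load(open('w0.pkl','rb'))),'w1':('wrist','w1.png',pickle.load(open('w1.pkl','rb')))}
H=dict(tank_h=(.562,-.385),cas_h=(.553,-.272),timer_h=(.682,-.045),clip_h=(.554,-.140),clip=(.673,-.171),timer=(.567,-.019))
zs=dict(clip=.019,timer=.045)
for k,(cam,f,P) in src.items():
    im=cv2.imread('pics/'+f); g=cv2.cvtColor(im,cv2.COLOR_BGR2GRAY)
    for n,c in H.items():
        z=zs.get(n,.004); u=proj(cam,[*c,z],P); 
        w=40; x0,y0=(np.maximum(u-w,0)).astype(int); sub=g[y0:y0+2*w,x0:x0+2*w]
        m=(sub<45) if n.endswith('_h') else (sub>150)
        N,L,S,C=cv2.connectedComponentsWithStats(m.astype(np.uint8),connectivity=8)
        d=[np.linalg.norm(C[i]-(u-[x0,y0])) if S[i,4]>25 else 1e9 for i in range(1,N)]
        if min(d)>40: print(k,n,'none'); continue
        i=1+int(np.argmin(d)); ys,xs=np.nonzero(L==i)
        W=np.array([onz(cam,(x+x0,y+y0),z,P)[:2] for x,y in zip(xs,ys)])
        (cx,cy),sz,ang=cv2.minAreaRect((W*1000).astype(np.float32))
        yaw=ang if sz[0]>sz[1] else ang+90
        print(k,n,'mean',W.mean(0),'rect',np.array([cx,cy])/1000,np.round(sz,0),'longyaw',round((yaw+360)%180,1))
for t,(cam,f,P) in src.items():
    im=cv2.imread('pics/'+f); u=proj(cam,[.433,-.121,.03],P).astype(int)
    u2=proj(cam,[.444,.007,.09],P).astype(int)
    cut=lambda u:cv2.resize(im[max(u[1]-22,0):u[1]+22,u[0]-22:u[0]+22],(260,260),interpolation=cv2.INTER_CUBIC)
    tiles=np.vstack([cut(u),cut(u2)]) ; src[t]=tiles
    print(t,u-22,u2-22)
cv2.imwrite('pics/tiles.png',np.hstack([src[k] for k in src]))
```

```text
top tank_h none
top cas_h none
top timer_h none
top clip_h none
top clip mean [ 0.6739 -0.1702] rect [ 0.6729 -0.1706] [69. 19.] longyaw 24.9
top timer mean [ 0.5646 -0.0207] rect [ 0.5615 -0.0216] [40. 67.] longyaw 119.1Traceback (most recent call last):
  File "<stdin>", line 15, in <module>
ValueError: min() iterable argument is empty
```

```bash
cat > seg.py <<'E'
from h import *
import pickle
np.set_printoptions(precision=4,suppress=True)
src={'top':('top','top0.png',camera_params('top')),'w0':('wrist','w0.png',pickle.load(open('w0.pkl','rb'))),'w1':('wrist','w1.png',pickle.load(open('w1.pkl','rb')))}
H=dict(tank_h=(.562,-.385),cas_h=(.553,-.272),timer_h=(.682,-.045),clip_h=(.554,-.140),clip=(.673,-.171),timer=(.567,-.019))
zs=dict(clip=.019,timer=.045)
for k,(cam,f,P) in src.items():
    im=cv2.imread('pics/'+f); g=cv2.cvtColor(im,cv2.COLOR_BGR2GRAY)
    for n,c in H.items():
        z=zs.get(n,.004); u=proj(cam,[*c,z],P); w=40
        x0,y0=(np.maximum(u-w,0)).astype(int); sub=g[y0:y0+2*w,x0:x0+2*w]
        s=int(np.median(g[int(u[1])-2:int(u[1])+3,int(u[0])-2:int(u[0])+3]))
        m=(sub<s+18) if n.endswith('_h') else (sub>150)
        if n.endswith('_h'): m=cv2.morphologyEx(m.astype(np.uint8),cv2.MORPH_OPEN,np.ones((3,3)))
        N,L,S,C=cv2.connectedComponentsWithStats(m.astype(np.uint8),connectivity=8)
        d=[np.linalg.norm(C[i]-(u-[x0,y0])) if S[i,4]>25 else 1e9 for i in range(1,N)]+[1e8]
        i=1+int(np.argmin(d))
        if i==N: print(k,n,'none',s); continue
        ys,xs=np.nonzero(L==i)
        W=np.array([onz(cam,(x+x0,y+y0),z,P)[:2] for x,y in zip(xs,ys)])
        (cx,cy),sz,ang=cv2.minAreaRect((W*1000).astype(np.float32))
        yaw=ang if sz[0]>sz[1] else ang+90
        print(k,n,s,'mean',W.mean(0),'rect',np.array([cx,cy])/1000,np.round(sz,0),'longyaw',round((yaw+360)%180,1))
for t,(cam,f,P) in src.items():
    im=cv2.imread('pics/'+f); u=proj(cam,[.433,-.121,.03],P).astype(int)
    u2=proj(cam,[.444,.007,.09],P).astype(int)
    cut=lambda u:cv2.resize(im[max(u[1]-22,0):u[1]+22,u[0]-22:u[0]+22],(260,260),interpolation=cv2.INTER_CUBIC)
    tiles=np.vstack([cut(u),cut(u2)]) ; src[t]=tiles
    print(t,u-22,u2-22)
cv2.imwrite('pics/tiles.png',np.hstack([src[k] for k in src]))
E
python3 seg.py
```

```text
top tank_h 51 mean [ 0.5562 -0.3831] rect [ 0.5564 -0.3831] [73. 69.] longyaw 88.5
top cas_h 51 mean [ 0.5531 -0.2756] rect [ 0.5526 -0.2752] [30. 30.] longyaw 178.2
top timer_h 50 mean [ 0.68   -0.0426] rect [ 0.68   -0.0426] [71. 49.] longyaw 85.5
top clip_h 51 mean [ 0.5551 -0.1382] rect [ 0.5551 -0.1384] [73. 24.] longyaw 79.4
top clip 198 mean [ 0.6739 -0.1702] rect [ 0.6729 -0.1706] [69. 19.] longyaw 24.9
top timer 251 mean [ 0.5646 -0.0207] rect [ 0.5615 -0.0216] [40. 67.] longyaw 119.1
w0 tank_h 75 mean [ 0.5564 -0.3834] rect [ 0.5564 -0.3837] [72. 70.] longyaw 5.4
w0 cas_h 77 mean [ 0.5536 -0.2764] rect [ 0.5532 -0.277 ] [31. 31.] longyaw 93.4
w0 timer_h 65 mean [ 0.6808 -0.0437] rect [ 0.681  -0.0435] [72. 49.] longyaw 85.5
w0 clip_h 78 mean [ 0.5557 -0.1387] rect [ 0.5556 -0.1389] [73. 25.] longyaw 78.9
w0 clip 229 mean [ 0.674  -0.1691] rect [ 0.6718 -0.1689] [69. 24.] longyaw 22.8
w0 timer 255 mean [ 0.5734 -0.0172] rect [ 0.573  -0.0186] [75. 97.] longyaw 94.1
w1 tank_h 81 mean [ 0.5566 -0.3833] rect [ 0.5567 -0.3833] [72. 73.] longyaw 92.6
w1 cas_h 78 mean [ 0.5538 -0.2764] rect [ 0.5538 -0.2765] [31. 32.] longyaw 90.6
w1 timer_h 66 mean [ 0.681  -0.0445] rect [ 0.6812 -0.0434] [72. 49.] longyaw 85.3
w1 clip_h 72 mean [ 0.5558 -0.1396] rect [ 0.5558 -0.139 ] [73. 25.] longyaw 78.8
w1 clip 232 mean [ 0.6741 -0.1725] rect [ 0.6758 -0.1754] [71. 20.] longyaw 32.4
w1 timer 255 mean [ 0.5681 -0.0145] rect [ 0.5649 -0.0186] [ 90. 121.] longyaw 93.6
top [255 298] [177 296]
w0 [334 218] [225 225]
w1 [198 218] [ 90 224]
```

View pics/tiles.png

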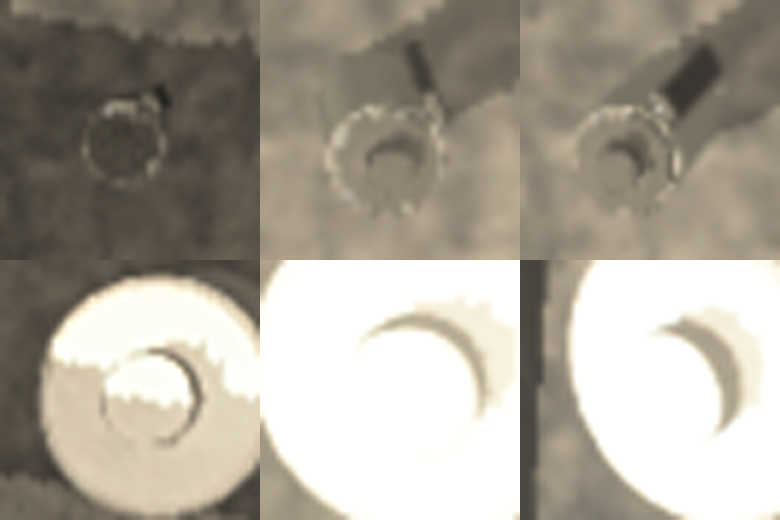

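Holder poses agree across the views. The cassette's lip points up-right, at a yaw of about -39°, and the cap and cassette-top circles are clear in the tiles. Next I'll hover over the timer for a close view.

Run:
```python
from h import *
import pickle
np.set_printoptions(precision=4,suppress=True)
w0,w1=[pickle.load(open(f'w{i}.pkl','rb')) for i in(0,1)]
print('cas top',onz('top',(276,322.2),.044),onz('wrist',(355,245.1),.044,w0),onz('wrist',(216.3,244.7),.044,w1))
print('cap',onz('top',(202.4,319.2),.091))
p=[.535,-.03,.20]; q=qpick(p,np.radians(115)); move_ptp(p,q); pause(.2)
P=camera_params("wrist"); im=snap("wrist","t.png"); pickle.dump(P,open("t.pkl","wb"))
print(read_time_s(),read_qpos())
for n in('timer',): print([(t['at'],t['confidence'],onz('wrist',t['at'],0,P)) for t in tip_of('wrist',n)])
# overlay predicted geometry: footprint+slab top edge
from math import *
def draw(c,yaw,im):
    for pts in ([(-.022,-.033,0),(.022,-.033,0),(.022,.033,0),(-.022,.033,0)],):
        R=np.array([[cos(yaw),-sin(yaw)],[sin(yaw),cos(yaw)]])
        px=np.array([proj('wrist',[*(R@np.array(a[:2])+c),a[2]],P) for a in pts]).astype(int)
        cv2.polylines(im,[px],True,(0,0,255),1)
o=cv2.cvtColor(im,cv2.COLOR_RGB2BGR); draw(np.array([.567,-.019]),radians(25),o)
u=proj('wrist',[.567,-.019,.03],P).astype(int); print(u)
a,b=max(u[1]-75,0),max(u[0]-100,0); print(b,a)
cv2.imwrite('pics/tc.png',cv2.resize(o[a:a+150,b:b+200],None,fx=4,fy=4,interpolation=cv2.INTER_CUBIC))
```

```text
cas top [ 0.4309 -0.1193  0.044 ] [ 0.4315 -0.1179  0.044 ] [ 0.4322 -0.1196  0.044 ]
cap [0.443  0.0027 0.091 ]
7.175 [-0.8708  0.3441  1.0105  1.9556 -0.3418  1.0227 -0.8423]
[([327.0, 178.5], 0.57, array([ 0.5645, -0.0215,  0.    ])), ([358.3, 338.5], 0.21, array([ 0.4311, -0.1188,  0.    ]))]
[325 179]
225 104
```

View pics/tc.png

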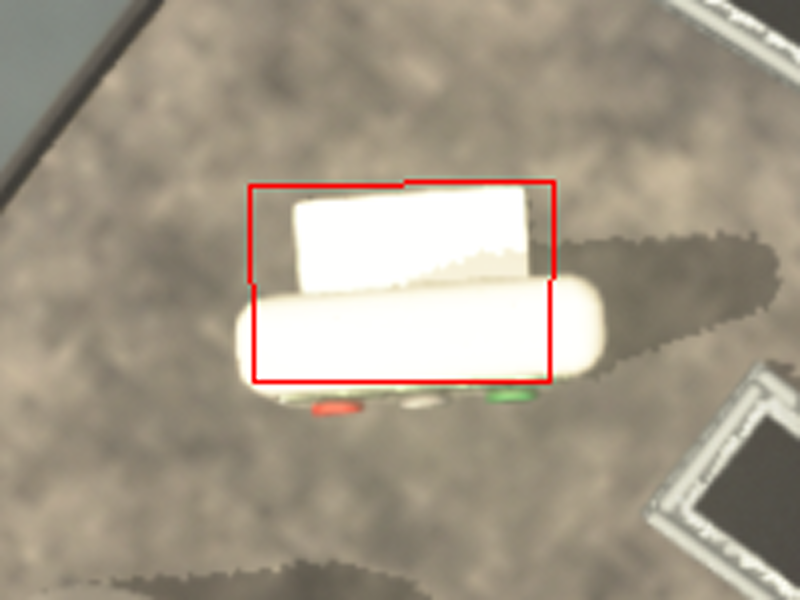

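```bash
cat > timer.py <<'E'
from h import *
import pickle
np.set_printoptions(precision=4,suppress=True)
P=pickle.load(open('t.pkl','rb')); y=np.radians(29); ex=np.array([np.cos(y),np.sin(y)]); ey=np.array([-ex[1],ex[0]])
f=onz('wrist',(327.5,152.5),.003,P)[:2]-.022*ex; s=onz('wrist',(330,187),.066,P)[:2]-.0012*ex
l,r=[onz('wrist',(225+a/4,104+b/4),.065,P)[:2] for a,b in((238,340),(603,325))]
print(f,s,np.linalg.norm(l-r),np.degrees(np.arctan2(*(l-r)[::-1])))
c=(f+s)/2; g=c-.004*ex
yaw=y+np.pi/2
hov=[*g,.16]; q=qpick(hov,yaw); move_ptp(hov,q); move_gripper(.085)
movel([*g,.045],q,speed=.12); move_gripper(.0,25); print('gap',read_finger_gap(),read_grasp_force())
movel([*g,.12],q); print('gap',read_finger_gap(),read_ft_force(),read_time_s())
# target: rotate timer so width yaw = 85.4 deg
T=np.array([.6808,-.0435]); yt=np.radians(85.4-90); tx=np.array([np.cos(yt),np.sin(yt)])
gt=T-.004*tx; dy=yt-y
a=2*np.arctan2(q[1],q[0])+dy; q2=[np.cos(a/2),np.sin(a/2),0,0]
move_ptp([*gt,.12],q2); print(read_qpos(),read_time_s())
pause(.2); snap('side','t_over.png'); snap('top','t_over_top.png')
E
python3 timer.py
```

```text
[ 0.5665 -0.0229] [ 0.5666 -0.0223] 0.06470812678477333 117.20376747013732
gap 0.06517180925363017 28.59157820348628
gap 0.06541817358024389 [-1.1583 -0.5762 -1.3756] 9.8333
[-0.6418  0.7777  0.937   1.6538 -0.693   1.0811 -1.1469] 10.3667
```

```bash
cat > place.py <<'E'
from h import *
def place(z,opening,up=.14):
    """lower straight to z, checking contact force, release, retreat"""
    p=np.array(read_eef_pos()); f0=np.array(read_ft_force())
    movel([p[0],p[1],z+.008],speed=.12)
    for h in (.004,.002,.001,0.,-.001):
        movel([p[0],p[1],z+h],speed=.05); d=read_ft_force()[2]-f0[2]
        if d>2.5: print('contact at',h,d); break
    move_gripper(opening); pause(.15)
    movel([p[0],p[1],z+.03],speed=.08); movel([p[0],p[1],up],speed=.2)
E
python3 - <<'E'
from place import *
place(.049,.085)
print(read_time_s())
P=camera_params('wrist'); im=snap('wrist','t_done.png')
for n in('timer','timer_holder_floor'): print([(t['at'],t['confidence'],onz('wrist',t['at'],.004,P)) for t in tip_of('wrist',n)])
u=proj('wrist',[.68,-.0435,.03],P).astype(int); a,b=max(u[1]-75,0),max(u[0]-100,0)
o=cv2.cvtColor(im,cv2.COLOR_RGB2BGR); cv2.imwrite('pics/t_donec.png',cv2.resize(o[a:a+150,b:b+200],None,fx=3,fy=3))
# next: hover over the clip
p=[.645,-.185,.17]; move_ptp(p,qpick(p,np.radians(115))); move_gripper(.05); pause(.2)
import pickle
P=camera_params("wrist"); im=snap("wrist","c.png"); pickle.dump(P,open("c.pkl","wb"))
for n in('film_clip',): print([(t['at'],t['confidence'],onz('wrist',t['at'],0,P)) for t in tip_of('wrist',n)])
u=proj('wrist',[.674,-.171,.019],P).astype(int); a,b=max(u[1]-75,0),max(u[0]-100,0); print(b,a,read_time_s())
o=cv2.cvtColor(im,cv2.COLOR_RGB2BGR); cv2.imwrite('pics/cc.png',cv2.resize(o[a:a+150,b:b+200],None,fx=4,fy=4,interpolation=cv2.INTER_CUBIC))
E
```

```text
contact at 0.0 6.047405803596915
13.8167
[([487.2, 218.4], 0.3, array([ 0.67654   , -0.16863999,  0.004     ]))]
[([570.8, 332.6], 0.7, array([ 0.555229  , -0.27461661,  0.004     ]))]
[([325.9, 177.6], 0.97, array([ 0.67731835, -0.17134139,  0.        ]))]
223 109 15.375
```

View pics/t_donec.png

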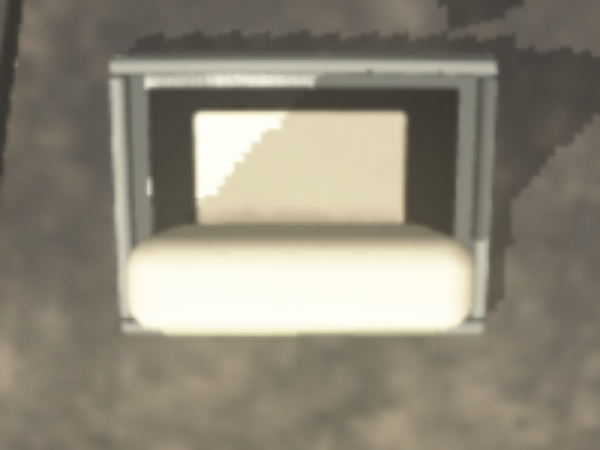

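View pics/cc.png

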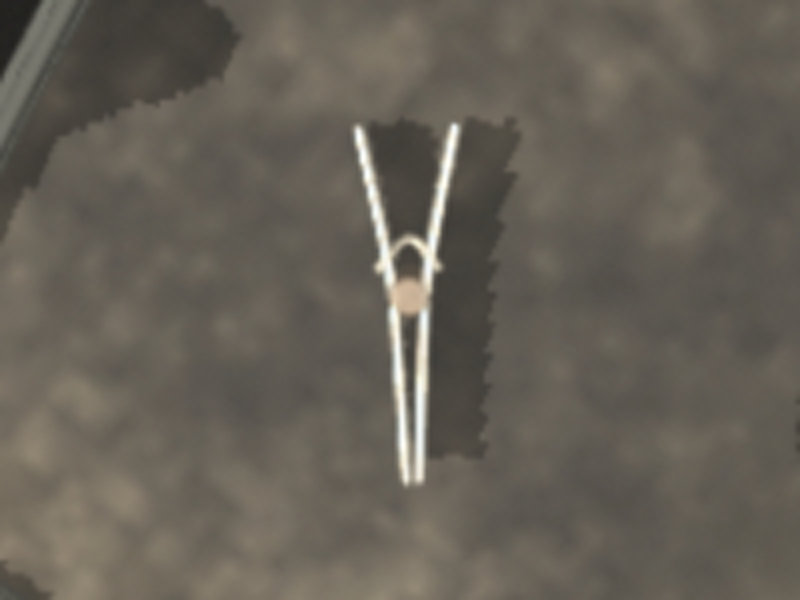

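The timer sits in its holder with its foot flat on the mat. In the crop the clip's wide end is centred at (407,126) and its narrow end at (413,483).

Run:
```python
from place import *
import pickle
np.set_printoptions(precision=4,suppress=True)
P=pickle.load(open('c.pkl','rb'))
w,n=[onz('wrist',(223+a/4,109+b/4),.019,P)[:2] for a,b in((407,126),(413,483))]
c=(w+n)/2; y=np.arctan2(*(w-n)[::-1]); print(c,np.linalg.norm(w-n),np.degrees(y))
hov=[*c,.10]; q=qpick(hov,y+np.pi/2); move_ptp(hov,q)
movel([*c,.027],q,speed=.1); move_gripper(0,20); print('gap',read_finger_gap(),read_grasp_force())
movel([*c,.10],q); print('gap',read_finger_gap(),read_time_s())
T=[.5556,-.139]; best=[]
for yt in (79,259):
    a=2*np.arctan2(q[1],q[0])+np.radians(yt)-y; q2=[np.cos(a/2),np.sin(a/2),0,0]
    s=inverse_kinematics([*T,.10],q2)
    if s is not None: best.append((abs(s[6]),q2,yt))
b=min(best,key=lambda t:t[0]); print([t[0] for t in best],b[2])
move_ptp([*T,.10],b[1]); pause(.1); print('gap',read_finger_gap(),read_ft_force(),read_time_s())
place(.031,.034,up=.17); print(read_time_s())
P=camera_params('wrist'); im=snap('wrist','c_done.png')
print([(t['at'],t['confidence'],onz('wrist',t['at'],.004,P)) for t in tip_of('wrist','film_clip')])
u=proj('wrist',[*T,.004],P).astype(int); a,b=max(u[1]-75,0),max(u[0]-100,0); print(u)
o=cv2.cvtColor(im,cv2.COLOR_RGB2BGR); cv2.imwrite('pics/c_donec.png',cv2.resize(o[a:a+150,b:b+200],None,fx=3,fy=3))
```

```text
[ 0.6737 -0.1726] 0.06779126438501792 25.936316178780434
gap 0.012291894995267208 19.45180315116886
gap 0.012460257074868265 17.7167
[np.float64(0.3199128505784423), np.float64(2.3796182232055627)] 79
gap 0.012621643351053211 [-0.7179 -0.1923 -0.458 ] 18.6083
contact at 0.0 4.728446598405954
21.975
[([325.1, 218.6], 0.92, array([ 0.5571, -0.1358,  0.004 ]))]
[323 222]
```

View pics/c_donec.png

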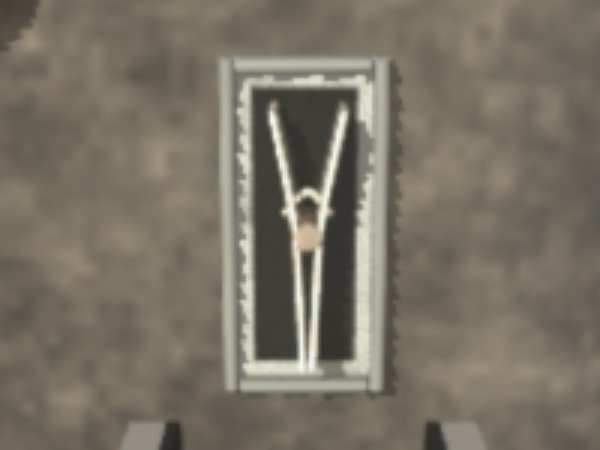

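The clip lies flat inside its holder, centred in the recess. Next is the cassette.

Run:
```python
from place import *
np.set_printoptions(precision=4,suppress=True)
c=[.4317,-.1190]; T=[.5536,-.2762]; Z=.038
hov=[*c,.13]; q=qpick(hov,np.radians(51)); move_ptp(hov,q); move_gripper(.06)
movel([*c,Z],q,speed=.1); move_gripper(0,20); print('gap',read_finger_gap(),read_grasp_force())
movel([*c,.15],q); print('gap',read_finger_gap(),read_time_s())
move_ptp([*T,.15],q); pause(.1); print('gap',read_finger_gap(),read_ft_force(),read_time_s(),read_eef_pos())
place(Z+.004,.04,up=.17); print(read_time_s())
P=camera_params('wrist'); im=snap('wrist','k_done.png')
print([(t['at'],t['confidence'],onz('wrist',t['at'],.004,P)) for t in tip_of('wrist','film_cassette')])
u=proj('wrist',[*T,.004],P).astype(int); a,b=max(u[1]-75,0),max(u[0]-100,0); print(u)
o=cv2.cvtColor(im,cv2.COLOR_RGB2BGR); cv2.imwrite('pics/k_donec.png',cv2.resize(o[a:a+150,b:b+200],None,fx=3,fy=3))
```

```text
gap 0.024327884642015015 20.201672315597534
gap 0.024308648809065452 25.7167
gap 0.024148319952774028 [ 0.4269 -0.2215 -0.9839] 26.6333 [ 0.5527 -0.2737  0.1492]
contact at 0.0 6.525083359722336
30.2333
[([324.3, 222.7], 0.65, array([ 0.5528, -0.2725,  0.004 ])), ([595.9, 178.7], 0.2, array([ 0.6798, -0.0431,  0.004 ]))]
[321 226]
```

View pics/k_donec.png

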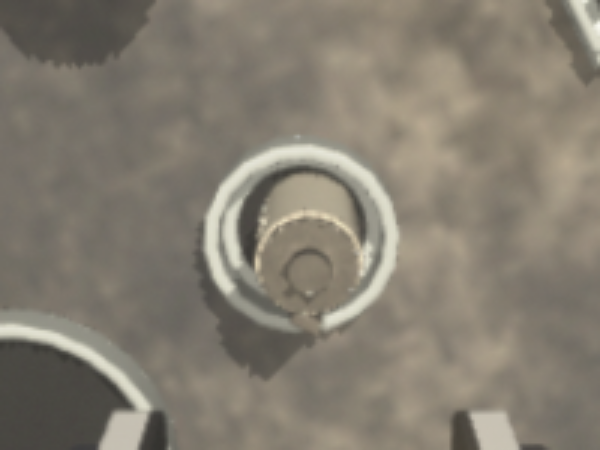

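The cassette stands in its holder and touched down at the expected height. Last is the tank, starting with a close look at its cap.

Run:
```python
from h import *
import pickle
np.set_printoptions(precision=4,suppress=True)
p=[.42,.003,.24]; move_ptp(p,qpick(p,np.radians(90))); move_gripper(.055); pause(.2)
P=camera_params("wrist"); im=snap("wrist","k.png"); pickle.dump(P,open("k.pkl","wb"))
print([(t['at'],t['confidence'],onz('wrist',t['at'],0,P)) for t in tip_of('wrist','film_tank')],read_qpos(),read_time_s())
for c in((.443,.003),(.443,.008)): print(proj('wrist',[*c,.091],P))
u=proj('wrist',[.443,.005,.07],P).astype(int); a,b=max(u[1]-75,0),max(u[0]-100,0); print(b,a)
o=cv2.cvtColor(im,cv2.COLOR_RGB2BGR)[a:a+150,b:b+200]; o=np.clip((o.astype(float)-60)*1.3,0,255).astype(np.uint8)
cv2.imwrite('pics/kc.png',cv2.resize(o,None,fx=4,fy=4,interpolation=cv2.INTER_CUBIC))
```

```text
[([325.1, 228.2], 0.6, array([0.446 , 0.0047, 0.    ]))] [-0.7047 -0.093   0.5797  2.1523  0.0582  1.0679  1.4155] 32.1333
[323.3203 255.4745]
[329.7547 255.4629]
225 172
```

View pics/kc.png

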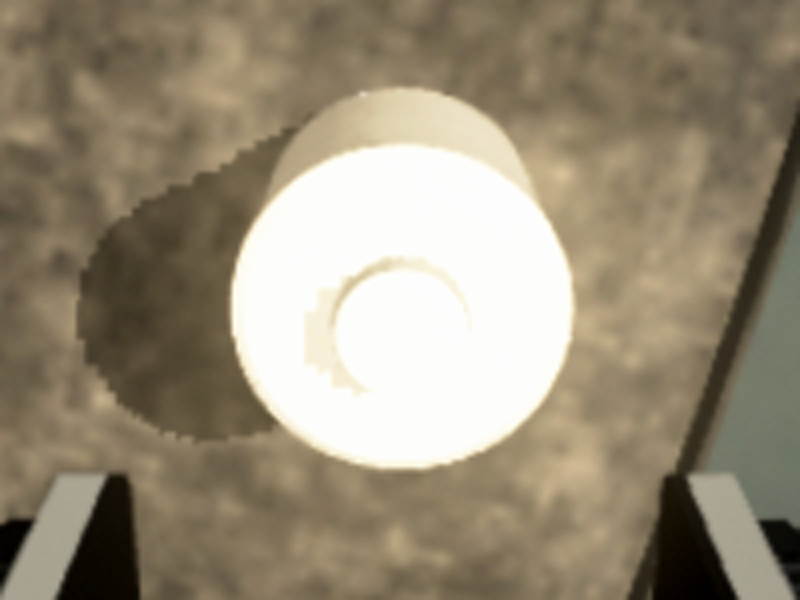

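The cap circle is at crop (401,330) and the lid at (403,306), which matches the top-camera estimate.

Run:
```python
from place import *
import pickle
np.set_printoptions(precision=4,suppress=True)
P=pickle.load(open('k.pkl','rb'))
c1=onz('wrist',(225+401/4,172+330/4),.091,P)[:2]; c2=onz('wrist',(225+403/4,172+306/4),.079,P)[:2]; print(c1,c2)
c=(c1+c2)/2; T=[.5565,-.3833]; Z=.101
hov=[*c,.15]; q=qpick([*T,.2],np.radians(90)); move_ptp(hov,q)
movel([*c,Z],q,speed=.08); print(read_ft_force()[2]); move_gripper(0,80); print('gap',read_finger_gap(),read_grasp_force())
movel([*c,Z+.02],q,speed=.05); print('gap',read_finger_gap(),read_ft_force())
movel([*c,.22],q); print(read_qpos(),read_time_s())
m=[.50,-.19,.23]; move_ptp(m,q); move_ptp([*T,.22],q); pause(.3); print('gap',read_finger_gap(),read_ft_force(),read_eef_pos(),read_time_s())
```

```text
[0.4422 0.0045] [0.4413 0.0049]
-0.3594254602410425
gap 0.023628689376585237 78.26621890068054
gap 0.023752764286535607 [-0.2491 -0.1352 -2.7854]
[-1.0915 -0.0305  0.9962  2.1438  0.0303  1.0165 -1.6822] 37.1083
gap 0.02375061620023533 [-1.3169  0.3887 -2.5084] [ 0.5575 -0.3814  0.2203] 39.0583
```

The gap is a bit under 28 mm, so I'll check how the tank hangs before lowering it.

Run:
```python
from h import *
a=snap('side','k_over.png'); b=snap('top','k_over_t.png')
P=camera_params('side'); u=proj('side',[.5565,-.3833,.15],P).astype(int); print(u)
A=cv2.cvtColor(a,cv2.COLOR_RGB2BGR)[max(u[1]-100,0):u[1]+100,u[0]-65:u[0]+65]
v=proj('top',[.5565,-.3833,.1]).astype(int); B=cv2.cvtColor(b,cv2.COLOR_RGB2BGR)[v[1]-100:v[1]+100,v[0]-65:v[0]+65]
h=min(len(A),len(B)); cv2.imwrite('pics/ko.png',cv2.resize(np.hstack([A[:h],B[:h]]),None,fx=3,fy=3))
```

```text
[383 136]
```

View pics/ko.png

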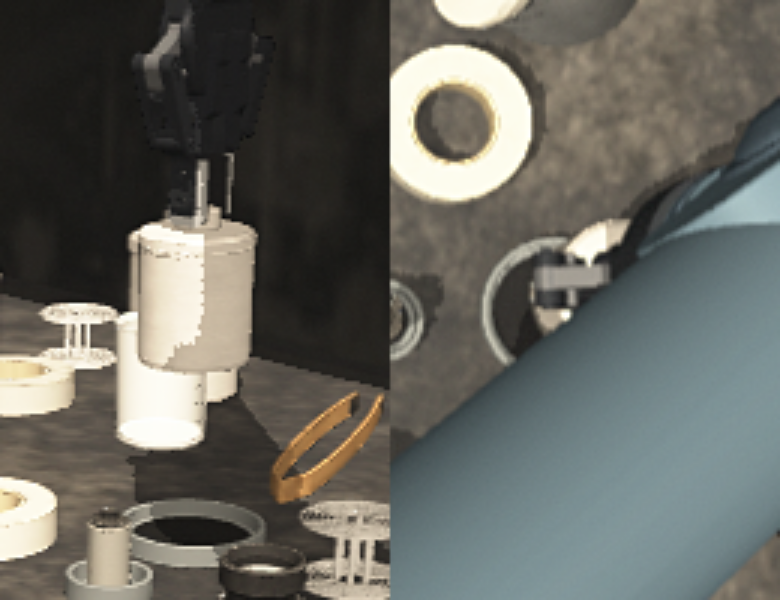

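The tank hangs upright, so I'll lower it.

Run:
```python
from place import *
np.set_printoptions(precision=4,suppress=True)
movel([.5565,-.3833,.16]); pause(.2); print(read_eef_pos(),read_ft_force())
place(.105,.055,up=.25); print(read_time_s(),read_eef_pos())
P=camera_params('wrist'); im=snap('wrist','k2.png')
print([(t['at'],t['confidence'],onz('wrist',t['at'],.004,P)) for t in tip_of('wrist','film_tank')])
u=proj('wrist',[.5565,-.3833,.004],P).astype(int); a,b=max(u[1]-75,0),max(u[0]-100,0)
A=cv2.resize(cv2.cvtColor(im,cv2.COLOR_RGB2BGR)[a:a+150,b:b+200],(400,300))
move_j([-1.2,.383,.044,1.598,-.018,1.161,-.05]); pause(.3)
s=snap('side','fin_s.png'); t=snap('top','fin_t.png')
for n in "film_tank film_cassette timer film_clip loupe reel".split():
  for cam in('side','top'): print(n,cam,[(round(k['confidence'],2),onz(cam,k['at'],0 if n in('loupe','reel') else .004)[:2]) for k in tip_of(cam,n)[:2]])
S=cv2.resize(cv2.cvtColor(s,cv2.COLOR_RGB2BGR)[150:330,170:470],(800,480))[:,:]; Tt=cv2.resize(cv2.cvtColor(t,cv2.COLOR_RGB2BGR)[150:350,170:470],(400,300))
cv2.imwrite('pics/fin.png',np.vstack([np.hstack([A,Tt]),cv2.resize(S,(800,480))[180:480]]))
cv2.imwrite('pics/fin_s_c.png',S)
```

```text
[ 0.5572 -0.3843  0.1617] [-0.1163  0.1607 -2.919 ]
contact at 0.0 6.1792472264516025
43.2583 [ 0.5567 -0.3834  0.2486]
[([324.1, 199.6], 0.75, array([ 0.5589, -0.3829,  0.004 ]))]
film_tank side [(0.56, array([ 0.5608, -0.3849])), (0.34, array([ 0.6802, -0.037 ]))]
film_tank top [(0.59, array([ 0.5584, -0.3761]))]
film_cassette side [(0.76, array([ 0.5542, -0.2805])), (0.75, array([ 0.5542, -0.1367]))]
film_cassette top [(0.74, array([ 0.5608, -0.2742]))]
timer side [(0.75, array([ 0.67  , -0.0339]))]
timer top [(0.83, array([ 0.6815, -0.0384])), (0.7, array([ 0.683, -0.046]))]
film_clip side [(0.93, array([ 0.5501, -0.1384]))]
film_clip top [(0.43, array([ 0.557 , -0.1325]))]
loupe side [(0.74, array([ 0.4494, -0.2496]))]
loupe top [(0.72, array([ 0.4465, -0.2422]))]
reel side [(0.58, array([ 0.438 , -0.3664]))]
reel top [(0.88, array([ 0.4474, -0.3787]))]
```

View pics/fin.png

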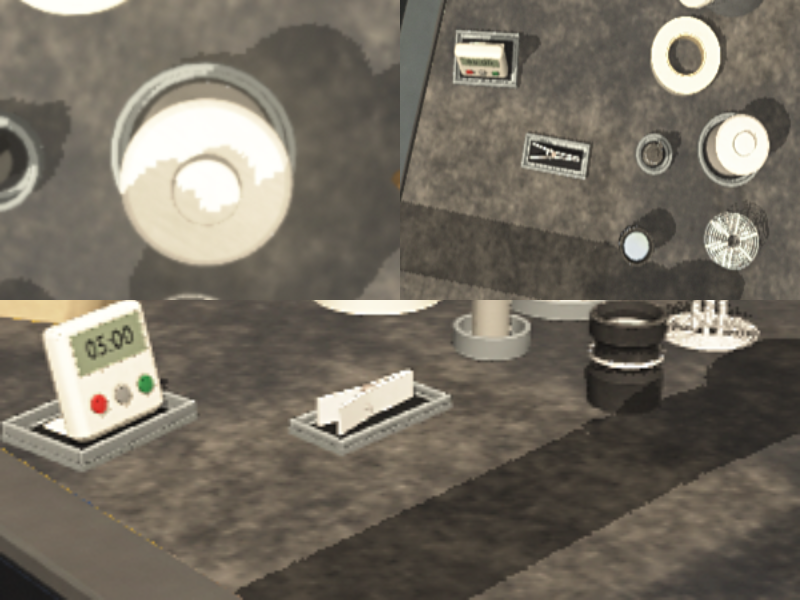

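View pics/fin_s_c.png

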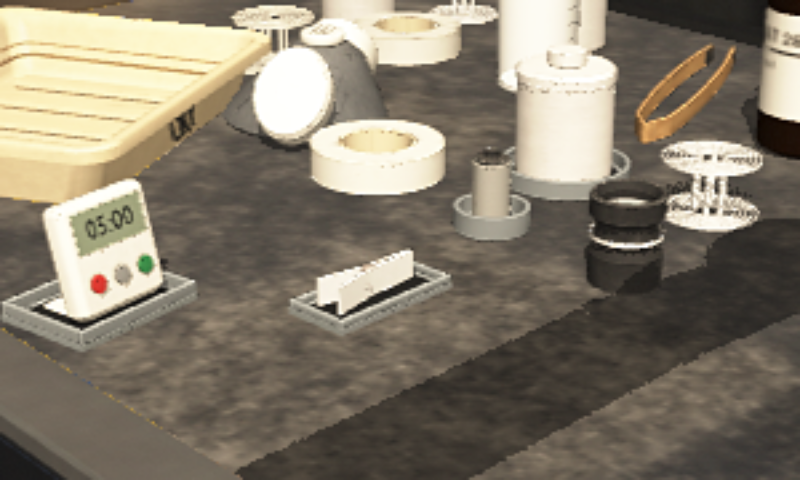

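All four pieces sit upright or flat inside their holders, and the loupe and reel have not moved. The arm is clear, so I'm handing in.

```bash
python3 -c "
from bench import *
print(sign_off(), read_time_s())"
```

```text
the job is handed in; nothing more can be done
the job is handed in; nothing more can be done
```

The film tank, cassette, timer and clip are each seated in their own holders and released, the loupe and reel still stand in place, and the job is handed in; the last camera check looked right, but no verdict came back.

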